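# Third hand for screwing down a titration-stand foot

## Robot

A 6-joint arm with a two-finger parallel gripper is mounted at the origin on the work surface. World frame = base frame: x ahead of the robot, y to its left, z up, the work surface at z = 0. Lengths are in m, angles in rad, forces in N, time in s.
With the tool pointing down it reaches from about 0.375 to 0.9 m from the base axis. Payload 3.1 kg.
Tool frame: the origin (TCP) lies between the finger pads; the fingertips stand 22 mm ahead of it and the grasp point (between the pads) lies 3 mm ahead of it; z points along the fingers, y is the line along which they close (so a half turn about z gives the same grasp; the last joint's range is limited). The gripper opens to 87 mm and grips with 3 to 60 N. Pads are 19 mm wide; open, the fingers measure 117 mm over their backs; the gripper's body (75 mm by 190 mm) begins 51 mm behind the grasp point.
Start: joints at [-1.335, 0.527, 1.433, -0, 1.181, -0.178], TCP at [0.251, -0.572, 0.245] pointing down, gripper open.
Joint ranges: [-3.08, 3.08], [-0.75, 2.2], [0.22, 2.44], [-1.43, 4.57], [0, 2.65], [-2.85, 2.85]. Speed limits (rad/s): [2.79, 2.79, 3.14, 3.14, 3.14, 3.14].

## Interface

Orientations are given as a unit quaternion [x, y, z, w].
In Python, from rig import robot gives the robot as it stands.
- The arm moves only by the tool move_arm, never from a script. Its argument "series" is text: rows parted by semicolons, each of 6 numbers parted by spaces: the shift along the tool's x, y, z in mm, then the turn, a rotation vector about the tool's x, y, z in degrees. In form: dx dy dz ax ay az; .... A call has 1 to 8 rows; each row is the pose to reach, as a shift and turn from the pose commanded when the call began, along the tool's axes at that moment; what a row does not reach only later rows make up. A row lasts 1/12 s, in which the tool goes at most 41.7 mm and 7.16 degrees, less where a joint would pass 70% of its speed; a pose out of reach is approached as far as the arm can. A call with a gripper value outside its range is refused whole. "jaw" is the opening, from 0 (shut) to 1 (fully open), set as the call begins (left out, the last holds). The fingers move at their own pace and stop on an object; "newtons" is the grip in N (left out, the last holds). Time passes only in rows, so rows that repeat a pose let the fingers close. It gives the time, the measured TCP pose, the force, the opening and the grip force at its end, in the units of the state.
- robot.get_obs(): the state, without advancing time (a new reading comes with each control period).
- robot.camera(name): name is "scene" or "top" or "wrist"; returns a dict with "img" (480x640x3 uint8, red, green, blue), "mtx" (3x3 intrinsics, pixels), "world_to_cam" (4x4, takes a point from world to camera coordinates). Camera axes: x right, y down, z forward; pixel columns grow to the right and rows downward; lengths in m; the calibration is good to about 2 mm. A picture is of the moment at which its call begins. There is no depth.
- robot.hand_in(): hands the job in; it is judged then, once.
Trained networks look in a picture, given as the dict that the camera call returned (one of the last four; its "shot" number tells which), for a name from the list of things; names that differ only in an ending like _2 or _b are one class to them, and where a whole thing is asked for, a point or a joint stands for the part that bears it (a point fixed in the world has none). Each returns a list of dicts, best first, with "p" (0 to 1); they miss things now and then, are a little off and sometimes report something else, mostly with a low value. They report only what shows in the picture. A call takes as long as a camera call. They do not tell look-alikes from the thing itself.
- robot.search_frame(picture, thing): "xyz" ([x, y, z] in m, in world coordinates, good to about 4 mm: the middle of the surface that is visible of it).
- robot.tip_of(picture, thing): "xyz" ([x, y, z] in m, in world coordinates, good to about 4 mm: a listed point, or the origin of a listed thing).
The state is a dict: "time": time; "q": joint angles; "joint_velocities": joint speeds; "joint_torque": joint torques, N m; "position": TCP position; "tool_rot": TCP orientation; "ft_force": force on the tool from outside, world axes, zero at the start; "moment": the same for the moment, N m; "grip_width": finger opening in m; "grip_force": force on a finger pad.
Only numpy, scipy, OpenCV 4.12 (cv2) and the standard library are available. Lean on these libraries where they do the work, as an engineer would, in place of code of your own. Each camera call takes 0.05 s, during which the arm holds its last target. There are 200 camera calls.

## Task

Be my third hand: first turn the black dial on the jig so that its white line points at the yellow mark. Then set the blue rod foot flat on the white board with its upstand towards the sprung fence, the white stripe on the upstand in line with the red stripe on the fence, and press it square against the fence until the red pointer stands in the green zone. Finish while still holding it pressed there, so that I can drive the screws; never ram the fence, and leave the bottles, the burner and the screw tray alone.

Things in the scene. Friction and masses are not known exactly. Their poses are not given: they have to be found in the camera images.
- jig: Fixed jig. Origin on the bench; +x the press direction (board to fence), +y to the dial. Bed 280 x 170 mm, x -120 to 160 mm. White board x -120 to 50, y +-80 mm, top 20 mm above the bench, black centre line at y = 0. Beyond: fence and green carriage (x about 95 to 145, y +-60 mm, 44 mm high). Grey gearbox 90 x 90 x 46 mm under the dial at x 105, y 125 mm.
- dial (a joint): Dial angle in rad, clockwise from above, limits 0 and 2.6. Black disc, 58 mm across, with a grip bar 54 long, 14 thick, 32 mm high. A white line on one half of the bar points to the jig's -x at 0, to its +y at pi/2, at the yellow mark at 1.40. Starts at 0.1 to 0.75; friction 0.12 N m, stays where left. Drives fence and carriage along the jig's +x, 5 mm per rad.
- dial_grip (a point): Point on the dial's axis, halfway up its grip bar, 78 mm above the bench (the bar spans 56 to 88 mm above the bench). Turns with the dial: the bar's length is along its x axis, the white line on the -x half.
- carriage: Green block that carries the sprung fence and moves with the dial (5 mm per rad along the jig's +x); its axes are the jig's. On top a white gauge plate with a green zone, over which the fence's red pointer runs.
- fence (a joint): How far the fence is pushed in against its spring, m: 0 at rest, end stop 0.032. Force = 500 N/m times this value. The red pointer's tip is in the green zone from 0.012 to 0.022 (6 to 11 N); its middle is 0.017 (8.5 N).
- fence_face (a point): Middle of the fence's pressing face, at the height of the board's top; moves with the fence; axes as the jig's. The fence: aluminium bar 120 mm long (y), 10 mm thick, 22 to 50 mm above the bench, face towards the jig's -x, red stripe across the middle of its top.
- foot: Loose blue rod foot, 0.36 to 0.54 kg. Origin: centre of the underside. Plate 96 (x) x 100 (y) x 10 mm; along its +x edge an upstand 8 mm thick, 34 mm high over all, white stripe in the middle of its top; its outer face (x = +48 mm) goes against the fence. Aluminium square post 26 x 26 mm at x = -8, y = 0 mm, from 10 to 85 mm above the underside: grip it there.
- foot_front (a point): Middle of the foot's front (outer upstand) face at its lower edge: 48 mm along x from foot; axes are the foot's.
- amber_bottle: Amber bottle, 68 mm diameter, 150 mm high, upright. Leave alone. Origin: centre of its underside.
- white_bottle: White bottle with a yellow label, 64 mm diameter, 140 mm high, upright. Leave alone. Origin: centre of its underside.
- screw_tray: Small grey open tray of brass screws, 110 x 80 x 28 mm. Leave alone. Origin: centre of its underside.
- burner: Laboratory burner, blue round base of 84 mm diameter, 138 mm high. Leave alone. Origin: centre of its underside.
There are look-alikes about, which are no part of the job. What is shaped like the foot but brown or pink is not meant.

How it is judged:
On the way, in this order (a step that is already met when the one before it is completed fails the run):
1. the dial's white line is at the yellow mark (1.40 rad, within 0.10) for 0.3 s (value of joint dial between 1.3 and 1.5 rad), for 0.3 s.
2. the foot is flat on the white board (underside within 3.5 mm of its top, tilt under 0.06 rad), near its centre line (within 50 mm) (z of foot in the frame of jig between 0.017 and 0.0235 m and angle between foot's own z axis and vertical below 0.06 rad and x of foot in the frame of jig between -0.12 and 0.05 m and y of foot in the frame of jig between -0.05 and 0.05 m), for 0.2 s.
At the end, for the whole second after the job is handed in: Dial at 1.40 rad +-0.10; foot flat on the board, upstand against the fence (within 4 mm), stripes in line within 8 mm, square within 0.06 rad; fence pushed in 11 to 23 mm with 4 to 14 N, foot at rest (under 10 mm/s), the robot still holding it with more than 2 N (all of step 1 and all of step 2 and value of joint fence between 0.011 and 0.023 m and contact force between foot and carriage between 4 and 14 N and y of foot_front in the frame of fence_face between -0.008 and 0.008 m and x of foot_front in the frame of fence_face between -0.004 and 0.004 m and angle between the x axis of foot and the x axis of jig, either way round below 0.06 rad and linear speed of foot below 0.01 m/s and contact force between any of the fingers, the arm and foot above 2 N); the arm keeps its last pose, push and grip.
It fails at once if the fence is rammed: more than 25 N between foot and fence (contact force between foot and carriage above 25 N).
It fails at once if a bystander is pushed by more than 30 mm or tipped (distance of any of amber_bottle, white_bottle, screw_tray, burner from where it was at the start of the episode above 0.03 m or angle between any of amber_bottle, white_bottle, screw_tray, burner's own z axis and vertical above 0.3 rad).
It also fails if it takes over 51 s, if anything falls off the work surface, if the arm or the gripper's body presses on something with over 40 N, if the wrist force passes 120 N, or if a joint passes its speed limit or range.

## Working session

There is one attempt and no reset: what is moved stays moved. The work goes in short steps, Python scripts to look and compute and a tool call to move; the robot and the scene stay as the last step left them, time stands still between calls to the robot, and variables do not carry over. Pictures are saved under pics/ and viewed, at most 10 in all, crops included, and the job is handed in when it is done.

Besides the shell and the picture viewer there is one more tool, called after "Request:" as name(argument=value, ...) on one line, values as JSON. move_arm: Moves the arm, as the interface text tells. Its arguments: {"type":"object","properties":{"series":{"type":"string"},"jaw":{"type":"number"},"newtons":{"type":"number"}},"required":["series"]}

```bash
mkdir -p pics; ls; cat > h.py <<'E'
import numpy as np,cv2
from rig import robot
def save(n,c,box=None,s=1):
    im=c["img"][:,:,::-1]
    if box: im=im[box[1]:box[3],box[0]:box[2]]
    cv2.imwrite(f"pics/{n}.png",cv2.resize(im,None,fx=s,fy=s,interpolation=cv2.INTER_CUBIC))
def proj(c,p):
    q=c["world_to_cam"]@np.r_[p,1];u=c["mtx"]@q[:3];return u[:2]/u[2]
def back(c,uv,z):
    W=c["world_to_cam"];R=W[:3,:3];o=-R.T@W[:3,3];d=R.T@np.linalg.solve(c["mtx"],np.r_[uv,1]);return o+d*(z-o[2])/d[2]
E
python3 - <<'E'
from h import *
for n in ["top","scene"]:
    c=robot.camera(n);save(n+"0",c)
    for t in ["jig","dial_grip","fence_face","foot","foot_front","amber_bottle","white_bottle","screw_tray","burner","carriage"]:
        for d in robot.tip_of(c,t)[:4]: print(n,t,round(d["p"],2),np.round(d["xyz"],3),proj(c,d["xyz"]).astype(int))
E
```

```text
pics
top jig 0.69 [0.49  0.106 0.002] [268 255]
top dial_grip 0.66 [0.603 0.215 0.08 ] [218 202]
top fence_face 0.85 [0.537 0.102 0.021] [270 235]
top foot 0.96 [ 0.472 -0.248  0.001] [417 266]
top foot 0.8 [ 0.301 -0.261 -0.002] [422 340]
top foot 0.66 [ 0.439 -0.465  0.003] [509 283]
top foot_front 0.84 [ 0.393 -0.483 -0.005] [515 302]
top foot_front 0.72 [ 0.29  -0.216  0.004] [403 344]
top foot_front 0.67 [ 0.514 -0.274 -0.001] [428 249]
top amber_bottle 0.93 [ 0.665 -0.362 -0.001] [465 187]
top amber_bottle 0.4 [ 0.471 -0.247 -0.001] [416 267]
top white_bottle 0.66 [ 0.7   -0.234 -0.001] [412 172]
top screw_tray 0.89 [ 0.491  0.371 -0.   ] [158 252]
top screw_tray 0.22 [0.606 0.216 0.074] [218 201]
top burner 0.79 [0.753 0.145 0.001] [256 147]
top burner 0.43 [ 0.471 -0.248 -0.   ] [417 267]
scene jig 0.63 [ 0.49   0.104 -0.002] [350 235]
scene dial_grip 0.73 [0.605 0.218 0.079] [420 211]
scene fence_face 0.6 [0.54  0.103 0.019] [365 238]
scene foot 0.86 [ 0.302 -0.264 -0.003] [180 266]
scene foot 0.66 [ 0.475 -0.255 -0.001] [225 305]
scene foot 0.58 [ 0.44  -0.474 -0.002] [119 352]
scene foot_front 0.97 [ 0.287 -0.215  0.003] [195 251]
scene foot_front 0.91 [ 0.51  -0.277  0.003] [225 318]
scene foot_front 0.8 [ 0.392 -0.486  0.002] [102 339]
scene amber_bottle 0.95 [ 0.662 -0.362 -0.001] [233 393]
scene white_bottle 0.93 [ 0.702 -0.235  0.004] [301 365]
scene screw_tray 0.43 [ 0.492  0.106 -0.   ] [352 235]
scene burner 0.97 [ 0.754  0.149 -0.   ] [449 282]
scene carriage 0.67 [ 0.492  0.104 -0.   ] [351 235]
```

View pics/top0.png

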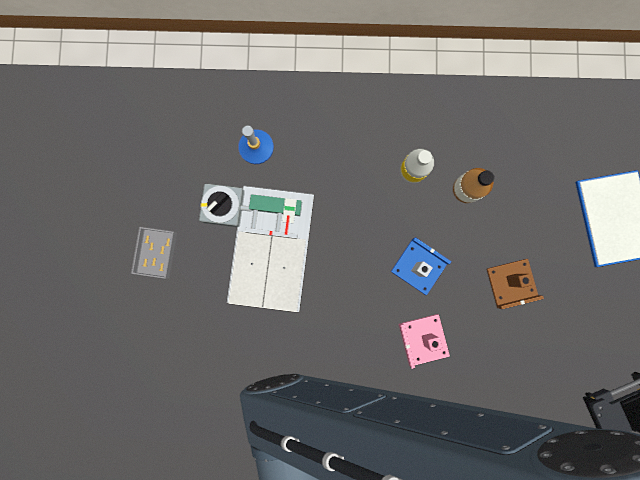

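```bash
python3 - <<'E'
from h import *
c=robot.camera("top");save("topcrop",c,(190,170,560,390),2.1)
E
```

```text
(no output)
```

View pics/topcrop.png

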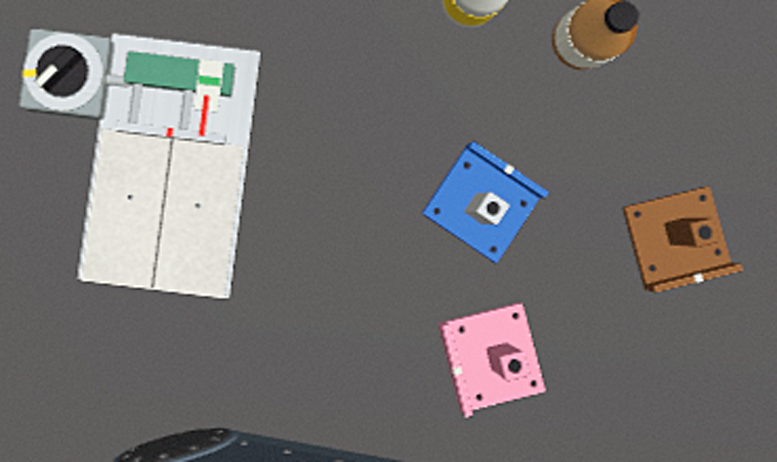

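The foot-shaped things are blue (417,266), brown (515,283) and pink (425,342). The blue one fits the description, and the enlarged crop confirms it, with its white-striped upstand towards the upper right. The jig's board is at (270,270), and the dial is at (219,203) with its white line pointing lower-left and the yellow mark to its left.

```bash
cat >> h.py <<'E'
from scipy.spatial.transform import Rotation as Ro
def crop(u,v): return (190+u/2.1,170+v/2.1)
def delta(target,yaw):
    """shift in tool axes (mm) and turn about tool z (deg) to reach target TCP pointing down with tool y at world angle yaw (mod pi)"""
    o=robot.get_obs();R=Ro.from_quat(o["tool_rot"]).as_matrix()
    d=R.T@(np.array(target)-o["position"])*1000
    best=[]
    for k in (0,np.pi):
        a=yaw+k;y=np.array([np.cos(a),np.sin(a),0]);z=np.array([0,0,-1.]);G=np.c_[np.cross(y,z),y,z]
        best.append(np.degrees(Ro.from_matrix(R.T@G).as_rotvec()))
    return np.round(d,1),[np.round(b,1) for b in best]
E
python3 - <<'E'
from h import *
c=robot.camera("top")
A=back(c,crop(154,288),.02);B=back(c,crop(172,138),.02);d=B-A
y=np.arctan2(d[1],d[0]);print("jig",A,B,np.degrees(y))
A=back(c,crop(38,82),.088);B=back(c,crop(56,66),.088);print("line",A,B)
w=np.arctan2(*(A-B)[1::-1]);print("dial angle cw from -x", y+np.pi-w)
a=back(c,crop(22,73),.046);b=back(c,crop(36,73),.046);print("yellow",a,b)
m=cv2.inRange(c["img"],(20,60,150),(90,150,255))
m[:,:380]=0;m[:220]=0
cs=cv2.findContours(m,0,2)[0];q=max(cs,key=cv2.contourArea);r=cv2.minAreaRect(q);bx=cv2.boxPoints(r)
for p in bx: print(back(c,p,.005))
o=robot.get_obs();print(o["position"],Ro.from_quat(o["tool_rot"]).as_matrix().round(2))
jig=y
print(delta([.604,.216,.25],w+np.pi/2),np.degrees(w))
E
```

```text
jig [0.37020692 0.11298281 0.02      ] [0.53665311 0.09871073 0.02      ] -4.900893182466137
line [0.58753357 0.23499412 0.088     ] [0.60504766 0.21673626 0.088     ]
dial angle cw from -x 0.7206502847539156
yellow [0.60238682 0.26318547 0.046     ] [0.60275876 0.24780362 0.046     ]
[ 0.46066768 -0.18324213  0.005     ]
[ 0.53515412 -0.23148017  0.005     ]
[ 0.48092469 -0.31609918  0.005     ]
[ 0.40707971 -0.26757378  0.005     ]
[ 0.25132425 -0.57222738  0.24456967] [[ 0.92  0.4   0.  ]
 [ 0.4  -0.92 -0.  ]
 [-0.    0.   -1.  ]]
(array([ 639.8, -579.9,   -5.4]), [array([ 0. , -0. , 69.9]), array([   0. ,    0. , -110.1])]) 133.80888699623353
```

Request:
move_arm(series="20 -18 0 0 0 0; 50 -45 0 0 0 0; 80 -72 0 0 0 0; 110 -99 0 0 0 0; 140 -126 0 0 0 0; 170 -153 0 0 0 0; 200 -180 0 0 0 0; 228 -207 0 0 0 0", jaw=0.6)

```text
time: 1.87
position: [0.3775, -0.2893, 0.2448]
tool_rot: [0.979, 0.205, 0.0, 0.0]
ft_force: [1.1, 0.2, 0.5]
grip_width: 0.0535
grip_force: 0.0
```

Request:
move_arm(series="28 -25 0 0 0 0; 56 -50 0 0 0 0; 84 -75 0 0 0 0; 112 -100 0 0 0 0; 140 -126 0 0 0 0; 170 -153 0 0 0 0; 200 -180 0 0 0 0; 228 -207 0 0 0 0")

```text
time: 2.53
position: [0.5033, -0.0079, 0.2449]
tool_rot: [0.979, 0.205, 0.001, 0.0]
ft_force: [0.4, -0.9, -0.7]
grip_width: 0.0525
grip_force: 0.0
```

Request:
move_arm(series="23 -21 0 0 0 -6; 46 -42 0 0 0 -13; 69 -63 0 0 0 -20; 92 -84 0 0 0 -27; 115 -104 0 0 0 -34; 138 -125 0 0 0 -41; 161 -146 0 0 0 -48; 184 -166 0 0 0 -55")

```text
time: 3.2
position: [0.6044, 0.2179, 0.2446]
tool_rot: [0.771, 0.637, 0.0, -0.0]
ft_force: [-0.5, -0.3, -0.7]
grip_width: 0.0518
grip_force: 0.0
```

Request:
move_arm(series="0 0 0 0 0 -7; 0 0 0 0 0 -14; 0 0 0 0 0 -21; 0 0 0 0 0 -28; 0 0 0 0 0 -35; 0 0 0 0 0 -42; 0 0 0 0 0 -49; 0 0 0 0 0 -55")

```text
time: 3.87
position: [0.6041, 0.2162, 0.2445]
tool_rot: [0.39, 0.921, -0.0, -0.0]
ft_force: [0.4, 0.9, 1.4]
grip_width: 0.0523
grip_force: 0.0
```

```bash
python3 - <<'E'
from h import *
o=robot.get_obs();print(o["time"],o["position"],o["q"],Ro.from_quat(o["tool_rot"]).as_matrix().round(2))
c=robot.camera("wrist");save("w1",c)
for t in ["dial_grip","jig","fence_face"]:
    for d in robot.tip_of(c,t)[:2]: print(t,round(d["p"],2),np.round(d["xyz"],3),proj(c,d["xyz"]).astype(int))
E
```

```text
3.8667 [0.60408149 0.21619303 0.24451678] [ 1.69810173e-01  5.50381235e-01  1.38845664e+00 -1.29009310e-05
  1.20282567e+00 -5.98863492e-01] [[-0.7   0.72 -0.  ]
 [ 0.72  0.7  -0.  ]
 [ 0.   -0.   -1.  ]]
dial_grip 0.55 [0.606 0.212 0.08 ] [316 235]
jig 0.91 [ 0.49   0.106 -0.   ] [154 208]
fence_face 0.57 [0.536 0.097 0.023] [178 252]
```

View pics/w1.png

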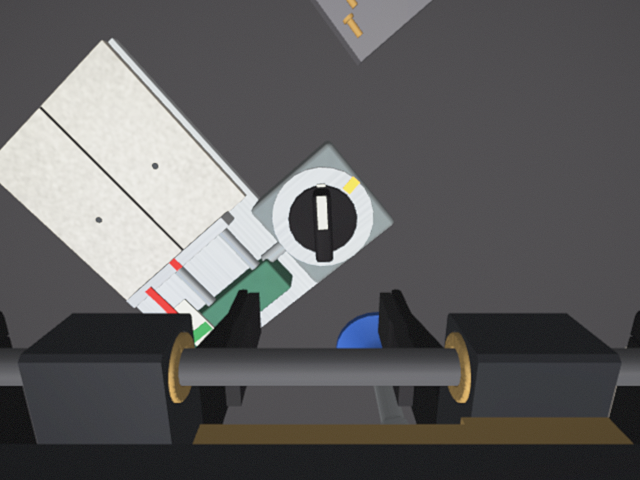

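The wrist view shows the dial at (322,218). Its grip bar runs from (321,187) to (325,260) between the jaws' directions, the white line points up, the yellow mark is at (351,185), and the board's centre line runs from (42,109) to (182,248).

```bash
python3 - <<'E'
from h import *
c=robot.camera("wrist")
A=back(c,(42,109),.02);B=back(c,(182,248),.02);y=np.arctan2(*(B-A)[1::-1]);print("jig",A,B,np.degrees(y))
g=cv2.cvtColor(c["img"],7)
m=(g>190).astype(np.uint8);m[:, :310]=0;m[:,334:]=0;m[:188]=0;m[235:]=0
n,l,s,ce=cv2.connectedComponentsWithStats(m);k=1+s[1:,4].argmax();v,u=np.where(l==k)
f=cv2.fitLine(np.c_[u,v].astype(np.float32),cv2.DIST_L2,0,.01,.01).ravel();print(s[k],f)
d=f[:2]*(-np.sign(f[1]));P=back(c,f[2:],.088);Q=back(c,f[2:]+10*d,.088)
w=np.arctan2(*(Q-P)[1::-1]);print("dial",y+np.pi-w,"linedir",np.degrees(w),P)
print("disc",back(c,(322.5,218),.056),"yellow",back(c,(351,185),.046))
yl=back(c,(351,185),.046)-back(c,(322.5,218),.056);print("yellow dial",y+np.pi-np.arctan2(yl[1],yl[0]))
print(delta([P[0],P[1],.08],w+np.pi/2))
for p in ((np.array([.105,.125,.056])),): 
  j=np.array([.49,.105,0]);print(j+Ro.from_euler('z',y).apply(p))
E
```

```text
jig [0.37133294 0.1190073  0.02      ] [0.53440904 0.10251359 0.02      ] -5.775324335307425
[316 196  12  33 308] [6.8101183e-02 9.9767840e-01 3.2159415e+02 2.1204871e+02]
dial 0.6414321027986252 linedir 137.4733233301298 [0.59500154 0.22900815 0.088     ]
disc [0.60413718 0.22078549 0.056     ] yellow [0.60356725 0.25593734 0.046     ]
yellow dial 1.4537859921808225
(array([ 15.5,   2.3, 164.5]), [array([ -0. ,  -0. , 176.1]), array([ 0. , -0. , -3.9])])
[0.60704551 0.2187996  0.056     ]
```

Request:
move_arm(series="1 3 25 0 0 -3; 1 3 55 0 0 -3; 1 3 85 0 0 -3; 1 3 115 0 0 -3; 1 3 140 0 0 -3; 1 3 155 0 0 -3; 1 3 161 0 0 -3; 1 3 161 0 0 -3")

```text
time: 4.78
position: [0.6048, 0.2188, 0.0823]
tool_rot: [0.369, 0.929, -0.001, -0.001]
ft_force: [0.1, -0.0, 0.5]
grip_width: 0.0524
grip_force: 0.0
```

Request:
move_arm(series="0 0 0 0 0 0; 0 0 0 0 0 0; 0 0 0 0 0 0; 0 0 0 0 0 0; 0 0 0 0 0 0", jaw=0, newtons=30)

```text
time: 5.2
position: [0.6061, 0.2191, 0.0845]
tool_rot: [0.369, 0.929, 0.0, 0.001]
ft_force: [0.1, 1.1, -0.2]
grip_width: 0.0265
grip_force: 0.0
```

Request:
move_arm(series="0 0 0 0 0 0; 0 0 0 0 0 0; 0 0 0 0 0 0; 0 0 0 0 0 0; 0 0 0 0 0 0; 0 0 0 0 0 0")

```text
time: 5.7
position: [0.6055, 0.2188, 0.0839]
tool_rot: [0.369, 0.93, -0.0, -0.0]
ft_force: [-1.4, -1.5, 4.1]
grip_width: 0.0138
grip_force: 30.0
```

```bash
python3 - <<'E'
from h import *
o=robot.get_obs();print(o["position"],o["grip_width"],o["grip_force"],o["ft_force"],o["moment"]);R=Ro.from_quat(o["tool_rot"]).as_matrix();print(np.degrees(np.arctan2(R[1,0],R[0,0])))
E
```

```text
[0.60546994 0.21875183 0.08389765] 0.013808309793421366 30.000835759565234 [-1.4204559  -1.47089474  4.09149049] [-0.22248112  0.12053644  0.12570614]
136.72486601097546
```

Request:
move_arm(series="0 0 0 0 0 5; 0 0 0 0 0 11; 0 0 0 0 0 17; 0 0 0 0 0 23; 0 0 0 0 0 29; 0 0 0 0 0 35; 0 0 0 0 0 40; 0 0 0 0 0 42.5")

```text
time: 6.37
position: [0.6054, 0.2187, 0.0839]
tool_rot: [0.682, 0.731, -0.0, 0.0]
ft_force: [-1.6, -2.4, 4.6]
grip_width: 0.0141
grip_force: 30.0
```

Request:
move_arm(series="0 0 0 0 0 0; 0 0 0 0 0 0; 0 0 0 0 0 0; 0 0 0 0 0 0")

```text
time: 6.7
position: [0.6054, 0.2187, 0.0839]
tool_rot: [0.68, 0.733, -0.0, -0.0]
ft_force: [-2.6, -2.4, 5.3]
grip_width: 0.0137
grip_force: 30.0
```

```bash
python3 - <<'E'
from h import *
o=robot.get_obs();R=Ro.from_quat(o["tool_rot"]).as_matrix();print(np.degrees(np.arctan2(R[1,0],R[0,0])),o["moment"],o["ft_force"])
E
```

```text
94.24044091875462 [-0.39456756  0.23473185 -0.13121652] [-2.60427304 -2.37732192  5.28648422]
```

Request:
move_arm(series="0 0 0 0 0 0; 0 0 0 0 0 0; 0 0 0 0 0 0; 0 0 0 0 0 0; 0 0 0 0 0 0", jaw=0.6)

```text
time: 7.12
position: [0.6056, 0.2191, 0.0832]
tool_rot: [0.681, 0.733, 0.0, -0.0]
ft_force: [0.7, 0.0, -0.1]
grip_width: 0.0392
grip_force: 0.0
```

Request:
move_arm(series="0 0 -20 0 0 0; 0 0 -50 0 0 0; 0 0 -85 0 0 0; 0 0 -120 0 0 0; 0 0 -150 0 0 0; 0 0 -170 0 0 0; 0 0 -176 0 0 0; 0 0 -176 0 0 0")

```text
time: 7.78
position: [0.6066, 0.2193, 0.2616]
tool_rot: [0.681, 0.733, 0.002, 0.001]
ft_force: [0.0, -0.1, -0.0]
grip_width: 0.0522
grip_force: 0.0
```

```bash
python3 - <<'E'
from h import *
o=robot.get_obs();print(o["time"],o["position"])
c=robot.camera("wrist");save("w2",c)
E
```

```text
7.7833 [0.60656732 0.21925592 0.26155005]
```

View pics/w2.png

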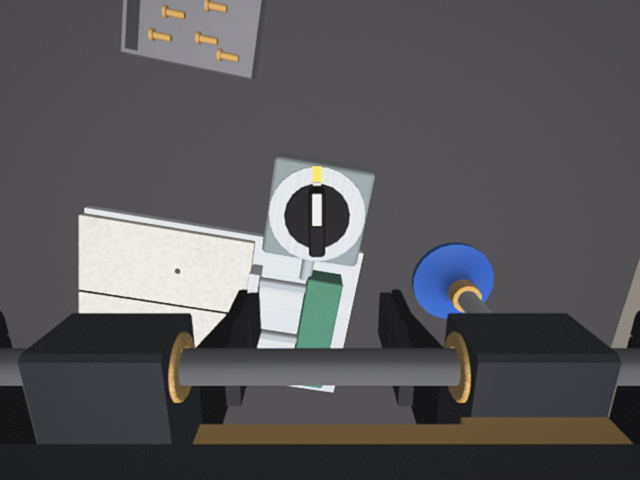

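The white line now points at the yellow mark (both at column 317). Next I'll go to the blue foot.

Request:
move_arm(series="-20 -8 0 0 0 0; -50 -19 0 0 0 0; -80 -31 0 0 0 0; -110 -42 0 0 0 0; -140 -54 0 0 0 0; -170 -65 0 0 0 0; -200 -76 0 0 0 0; -230 -88 0 0 0 0", jaw=0.5)

```text
time: 8.5
position: [0.5328, -0.0179, 0.2569]
tool_rot: [0.681, 0.733, -0.001, -0.002]
ft_force: [0.9, 0.1, 0.7]
grip_width: 0.0438
grip_force: 0.0
```

Request:
move_arm(series="-32 -12 0 0 0 5; -64 -24 0 0 0 10; -96 -36 0 0 0 15; -128 -48 0 0 0 20; -160 -60 0 0 0 25; -190 -72 0 0 0 30; -215 -82 0 0 0 35; -225 -86 0 0 0 36.5")

```text
time: 9.17
position: [0.4636, -0.2502, 0.2572]
tool_rot: [0.877, 0.48, -0.001, -0.002]
ft_force: [0.3, -0.4, -0.4]
grip_width: 0.0433
grip_force: 0.0
```

```bash
python3 - <<'E'
from h import *
o=robot.get_obs();print(o["time"],o["position"],o["q"])
R=Ro.from_quat(o["tool_rot"]).as_matrix();print(np.degrees(np.arctan2(R[1,1],R[0,1])))
c=robot.camera("wrist");save("w3",c)
for t in ["foot","foot_front"]:
    for d in robot.tip_of(c,t)[:2]: print(t,round(d["p"],2),np.round(d["xyz"],3),proj(c,d["xyz"]).astype(int))
E
```

```text
9.1667 [ 0.46359544 -0.2502307   0.25715117] [-7.06637489e-01  3.81238742e-01  1.66039682e+00 -1.22295243e-03
  1.10362306e+00 -1.36354708e-01]
-32.64318772534667
foot 0.57 [ 0.304 -0.263 -0.002] [201 292]
foot_front 0.84 [ 0.29  -0.22  -0.003] [166 268]
foot_front 0.73 [ 0.392 -0.483 -0.003] [376 401]
```

View pics/w3.png

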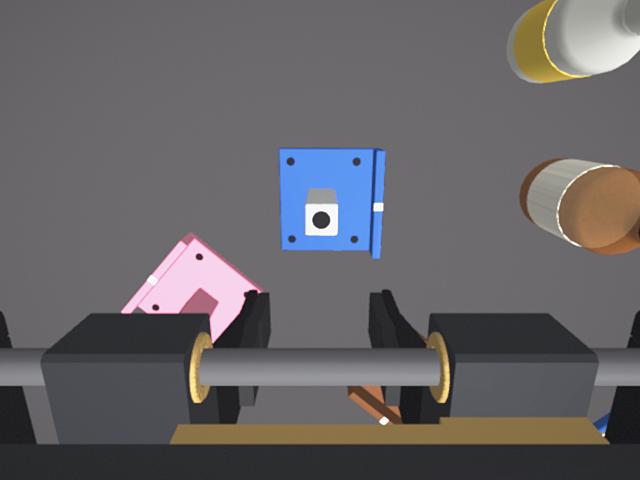

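The blue foot's post top is centred at (321,219), the upstand is on the right at column 378, and the plate's left edge runs from (280,149) to (282,249).

```bash
python3 - <<'E'
from h import *
c=robot.camera("wrist")
m=cv2.inRange(c["img"],(20,60,150),(110,160,255));m[:,:270]=0;m[:,400:]=0;m[:130]=0;m[265:]=0
# left edge / top edge of plate (z=.01)
r=np.arange(160,240);l=np.array([np.where(m[i])[0].min() for i in r])
k=np.arange(290,360);t=np.array([np.where(m[:,i])[0].min() for i in k])
p=np.polyfit(r,l,1);q=np.polyfit(k,t,1)
A,B=[back(c,(np.polyval(p,v),v),.01) for v in (160,240)];C,D=[back(c,(u,np.polyval(q,u)),.01) for u in (290,360)]
a1=np.degrees(np.arctan2(*(A-B)[1::-1]))-90;a2=np.degrees(np.arctan2(*(D-C)[1::-1]))
print(a1,a2)
g=cv2.cvtColor(c["img"],7);w=(g>215).astype(np.uint8);w[:,:295]=0;w[:,350:]=0;w[:195]=0;w[245:]=0
v,u=np.where(w);ctr=((u.min()+u.max())/2,(v.min()+v.max())/2);print(ctr,u.min(),u.max(),v.min(),v.max())
P=back(c,(321.5,219),.085);print("post",P)
print(delta([P[0],P[1],.045],np.radians((a1+a2)/2)))
# jig estimates
E
```

```text
-32.741475182976586 -32.617541529727276
(np.float64(322.5), np.float64(223.5)) 307 338 208 239
post [ 0.46847774 -0.24203251  0.085     ]
(array([  5.2,   1.5, 213.2]), [array([-0.2, -0.1,  0.4]), array([ 1.000e-01, -3.000e-01, -1.796e+02])])
```

Request:
move_arm(series="5 2 25 0 0 0; 5 2 60 0 0 0; 5 2 95 0 0 0; 5 2 130 0 0 0; 5 2 160 0 0 0; 5 2 185 0 0 0; 5 2 203 0 0 0; 5 2 211 0 0 0")

```text
time: 10.03
position: [0.4688, -0.2412, 0.0458]
tool_rot: [0.875, 0.484, -0.001, -0.003]
ft_force: [0.0, 0.2, 0.9]
grip_width: 0.0435
grip_force: 0.0
```

Request:
move_arm(series="0 0 0 0 0 0; 0 0 0 0 0 0; 0 0 0 0 0 0; 0 0 0 0 0 0; 0 0 0 0 0 0; 0 0 0 0 0 0; 0 0 0 0 0 0; 0 0 0 0 0 0", jaw=0, newtons=35)

```text
time: 10.7
position: [0.47, -0.2441, 0.0497]
tool_rot: [0.876, 0.483, 0.0, 0.0]
ft_force: [-0.3, 3.3, 7.0]
grip_width: 0.0261
grip_force: 35.0
```

Request:
move_arm(series="0 0 -5 0 0 0; 0 0 -15 0 0 0; 0 0 -35 0 0 0; 0 0 -65 0 0 0; 0 0 -95 0 0 0; 0 0 -120 0 0 0; 0 0 -135 0 0 0; 0 0 -140 0 0 0")

```text
time: 11.37
position: [0.4709, -0.2456, 0.1918]
tool_rot: [0.876, 0.483, 0.001, 0.003]
ft_force: [0.5, 0.5, -5.4]
grip_width: 0.0259
grip_force: 35.0
```

```bash
python3 - <<'E'
from h import *
o=robot.get_obs();print(o["time"],o["position"],o["ft_force"],o["moment"],o["grip_width"],o["grip_force"])
R=Ro.from_quat(o["tool_rot"]).as_matrix();print(R.round(3))
c=robot.camera("scene");c2=robot.camera("top")
for k in (c,c2):
  for t in ["foot","foot_front","fence_face","jig"]:
    for d in robot.tip_of(k,t)[:4]: print(t,round(d["p"],2),np.round(d["xyz"],3),proj(k,d["xyz"]).astype(int))
# fence: red stripe & centre line in top
save("t3",c2,(220,180,330,320),5)
E
```

```text
11.3667 [ 0.47086499 -0.24555751  0.19178706] [ 0.50775874  0.46986006 -5.44959823] [-0.05902377 -0.05967359 -0.00346633] 0.025901383835626422 34.97440428938717
[[ 0.534  0.845  0.005]
 [ 0.845 -0.534 -0.004]
 [-0.001  0.006 -1.   ]]
foot 0.84 [ 0.475 -0.258  0.142] [213 255]
foot 0.6 [ 0.304 -0.264 -0.001] [181 266]
foot_front 0.83 [ 0.285 -0.217  0.002] [194 252]
foot_front 0.67 [ 0.391 -0.483 -0.   ] [103 339]
foot_front 0.57 [ 0.476 -0.256  0.14 ] [215 256]
fence_face 0.77 [0.544 0.103 0.018] [366 239]
jig 0.94 [0.486 0.105 0.002] [349 233]
foot 0.71 [ 0.476 -0.249  0.145] [431 264]
foot 0.16 [ 0.49   0.374 -0.   ] [156 253]
foot_front 0.83 [ 0.392 -0.486 -0.004] [517 303]
foot_front 0.66 [ 0.513 -0.276  0.14 ] [444 246]
fence_face 0.86 [0.541 0.1   0.022] [271 233]
jig 0.65 [0.492 0.107 0.001] [268 255]
```

View pics/t3.png

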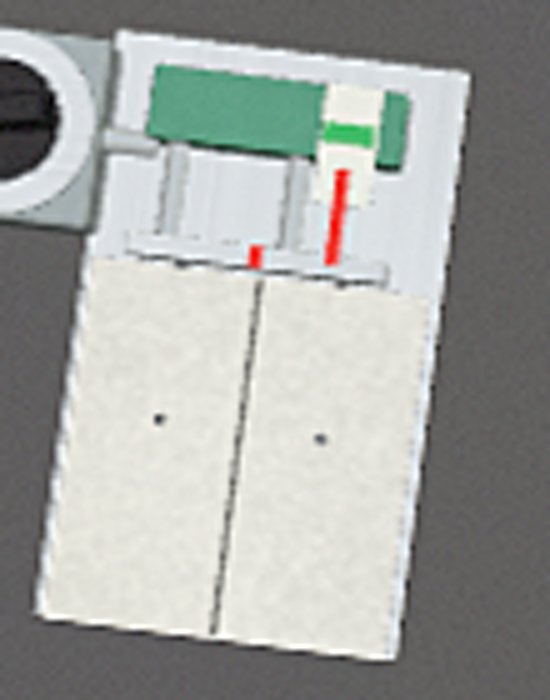

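The gauge shows the fence at rest. The red stripe is at crop (255,257), the fence's front edge is at row 267, and the centre line runs from (262,282) to (213,633).

```bash
python3 - <<'E'
from h import *
c=robot.camera("top")
f=lambda u,v:(220+u/5,180+v/5)
A=back(c,f(213,633),.02);B=back(c,f(262,282),.02);y=np.arctan2(*(B-A)[1::-1])
E1=back(c,f(38,612),.02);E2=back(c,f(90,258),.02);y2=np.arctan2(*(E2-E1)[1::-1])
F1=back(c,f(395,660),.02);F2=back(c,f(435,298),.02);y3=np.arctan2(*(F2-F1)[1::-1])
G1=back(c,f(128,252),.05);G2=back(c,f(386,285),.05);y4=np.arctan2(*(G1-G2)[1::-1])-np.pi/2
print(np.degrees([y,y2,y3,y4]))
print("stripe front",back(c,f(254,268),.05),A,B)
Y=np.radians(-5.3);j=np.array([np.cos(Y),np.sin(Y)]);n=np.array([-j[1],j[0]])
for q in [A,B,back(c,f(254,268),.05)]: print((q[:2]-[.49,.105])@j,(q[:2]-[.49,.105])@n)
fr=back(c,f(254,268),.05)[:2]
tgt=fr-j*(.025+.056);print("tcp target",tgt,delta([*tgt,.192],Y))
E
```

```text
[-6.01106865 -6.04565453 -4.7457019  -5.92418078]
stripe front [0.53922371 0.09819661 0.05      ] [0.37141093 0.11472618 0.02      ] [0.53506639 0.09749333 0.02      ]
-0.11898048140348878 -0.0012695443486714173
0.04556711475503835 -0.0033117653679878194
0.049641698319244316 -0.0022274850696608773
tcp target [0.45857001 0.10567862] (array([ 289.9, -196.2,   -3.9]), [array([ -0.1,  -0. , -27. ]), array([-0.00e+00,  1.00e-01,  1.53e+02])])
```

Request:
move_arm(series="12 -8 0 0 0 0; 30 -20 0 0 0 0; 52 -35 0 0 0 0; 76 -52 0 0 0 0; 100 -68 0 0 0 0; 124 -84 0 0 0 0; 148 -100 0 0 0 0; 170 -115 0 0 0 0")

```text
time: 12.58
position: [0.4626, -0.0369, 0.1886]
tool_rot: [0.876, 0.483, -0.0, -0.0]
ft_force: [0.3, -0.2, -4.7]
grip_width: 0.0258
grip_force: 35.0
```

Request:
move_arm(series="22 -15 0 0 0 -4; 44 -30 0 0 0 -8; 66 -45 0 0 0 -12; 86 -58 0 0 0 -16; 102 -69 0 0 0 -20; 112 -76 0 0 0 -24; 118 -80 0 0 0 -26; 120 -81 0 0 0 -26.6")

```text
time: 13.25
position: [0.4583, 0.1069, 0.1885]
tool_rot: [0.74, 0.672, -0.0, -0.0]
ft_force: [-0.3, -0.2, -4.1]
grip_width: 0.0261
grip_force: 35.0
```

Request:
move_arm(series="0 0 15 0 0 0; 0 0 35 0 0 0; 0 0 55 0 0 0; 0 0 75 0 0 0; 0 0 90 0 0 0; 0 0 95 0 0 0; 0 0 95 0 0 0; 0 0 95 0 0 0")

```text
time: 13.92
position: [0.4595, 0.1051, 0.0938]
tool_rot: [0.742, 0.671, 0.0, 0.0]
ft_force: [0.5, -0.4, -3.5]
grip_width: 0.0257
grip_force: 35.0
```

```bash
python3 - <<'E'
from h import *
o=robot.get_obs();print(o["time"],o["position"],o["ft_force"],o["moment"],o["grip_width"],o["grip_force"])
R=Ro.from_quat(o["tool_rot"]).as_matrix();print(R.round(3),np.degrees(np.arctan2(R[1,1],R[0,1])))
c=robot.camera("wrist");save("w4",c)
c2=robot.camera("top");save("t4",c2,(220,180,330,320),4)
E
```

```text
13.9167 [0.45952142 0.10507494 0.09377189] [ 0.49063438 -0.38585196 -3.52477251] [ 0.00012477 -0.06279884 -0.0389795 ] 0.025749848783236932 34.97434994671494
[[ 0.1    0.995  0.   ]
 [ 0.995 -0.1   -0.   ]
 [-0.     0.    -1.   ]] -5.746159007365463
```

View pics/w4.png

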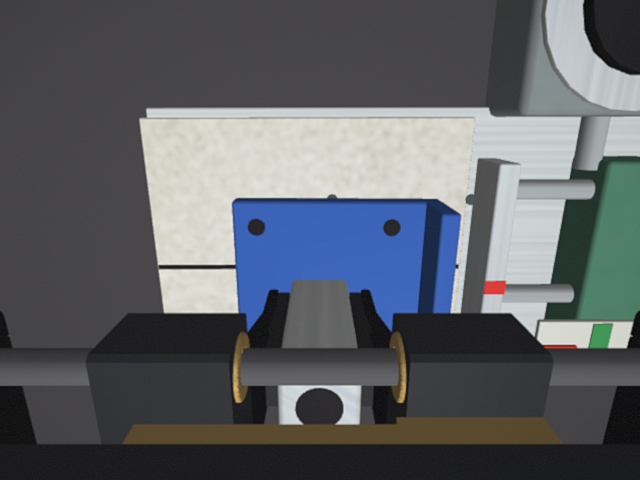

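The foot is held level just above the board, and its plate's far edge is at row 199. The fence's red stripe is at (494,287), and the centre line shows at row 267.

```bash
python3 - <<'E'
from h import *
c=robot.camera("wrist")
j=np.array([np.cos(np.radians(-5.75)),np.sin(np.radians(-5.75))]);n=np.array([-j[1],j[0]])
s=back(c,(494,287),.05)[:2];S=lambda p:(1000*np.array([(p[:2]-s)@j,(p[:2]-s)@n])).round(1)
A,B=back(c,(160,267),.02),back(c,(235,267),.02)
print("stripe",s,"line",S(A),S(B),S(back(c,(457,267),.02)))
for h in (.044,.047,.05):
    print(h,S(back(c,(236,199),h+.01)),S(back(c,(425,199),h+.01)),"upst end",S(back(c,(460,213),h+.034)))
print("fence face edge",S(back(c,(478,158),.05)),S(back(c,(467,312),.05)),S(back(c,(485,287),.05)))
E
```

```text
stripe [0.54575934 0.09992723] line [-175.3   -0.7] [-133.2   -0.7] [-8.3 -0.7]
0.044 [-123.3   44.5] [-38.4  44.5] upst end [-30.5  43.6]
0.047 [-122.7   45.1] [-39.2  45.1] upst end [-31.6  44.3]
0.05 [-122.1   45.7] [-40.   45.7] upst end [-32.7  44.9]
fence face edge [-15.1  62.3] [-11.8 -13.6] [-4.4  0. ]
```

Request:
move_arm(series="2 0 5 0 0 0; 5 0 12 0 0 0; 5 0 18 0 0 0; 5 0 22 0 0 0; 5 0 23 0 0 0; 5 0 24 0 0 0; 5 0 24 0 0 0; 5 0 24 0 0 0")

```text
time: 14.73
position: [0.4589, 0.1106, 0.0698]
tool_rot: [0.741, 0.671, -0.0, -0.0]
ft_force: [-2.0, 1.2, 0.6]
grip_width: 0.0259
grip_force: 35.0
```

Request:
move_arm(series="0 0 0.5 0 0 0; 0 0 1 0 0 0; 0 0 1 0 0 0; 0 0 1 0 0 0")

```text
time: 15.07
position: [0.4588, 0.1106, 0.0697]
tool_rot: [0.741, 0.671, -0.0, -0.0]
ft_force: [-4.9, 1.7, 11.2]
grip_width: 0.0261
grip_force: 35.0
```

Request:
move_arm(series="0 0 0.5 0 0 0; 0 0 1 0 0 0; 0 0 1 0 0 0; 0 0 1 0 0 0")

```text
time: 15.4
position: [0.4588, 0.1106, 0.0697]
tool_rot: [0.741, 0.671, 0.0, -0.0]
ft_force: [-5.4, 1.4, 21.5]
grip_width: 0.0255
grip_force: 35.0
```

Request:
move_arm(series="0 0 -1 0 0 0; 0 0 -1.6 0 0 0; 0 3 -1.6 0 0 0; 0 7 -1.6 0 0 0; 0 11 -1.6 0 0 0; 0 15 -1.6 0 0 0; 0 18 -1.6 0 0 0; 0 20 -1.6 0 0 0")

```text
time: 16.07
position: [0.4636, 0.1098, 0.0707]
tool_rot: [0.741, 0.671, -0.011, -0.011]
ft_force: [-21.8, 2.3, 32.7]
grip_width: 0.0259
grip_force: 34.9
```

Request:
move_arm(series="0 0 0 0 0 0; 0 0 0 0 0 0; 0 0 0 0 0 0")

```text
time: 16.32
position: [0.4787, 0.1085, 0.0695]
tool_rot: [0.741, 0.671, -0.001, -0.001]
ft_force: [-5.3, 1.3, 9.8]
grip_width: 0.0261
grip_force: 35.0
```

```bash
python3 - <<'E'
from h import *
o=robot.get_obs();print(o["time"],o["position"],o["ft_force"],o["moment"])
c=robot.camera("wrist");save("w5",c)
E
```

```text
16.3167 [0.47873178 0.10851652 0.06948587] [-5.34460476  1.33453914  9.78625271] [-0.03482993  0.58144372 -0.0829748 ]
```

View pics/w5.png

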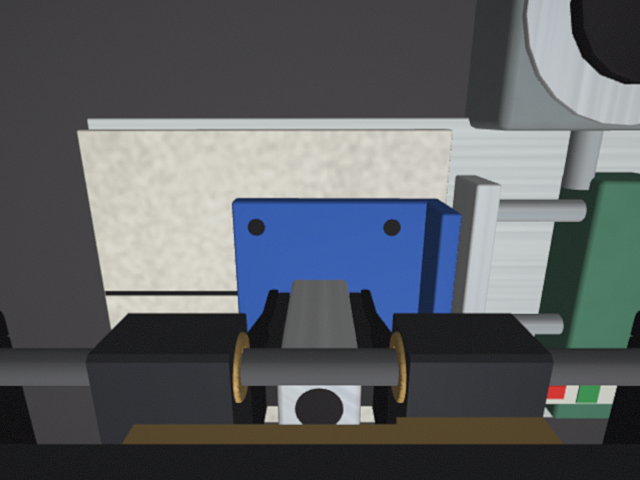

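The foot is on the board about 5 mm short of the fence, and the edges look square. The gauge shows at the lower right, with the red pointer's tip at (566,392) and the green zone from 580 to 600.

```bash
python3 - <<'E'
from h import *
c=robot.camera("wrist")
j=np.array([np.cos(np.radians(-5.75)),np.sin(np.radians(-5.75))]);n=np.array([-j[1],j[0]])
s=back(c,(106,293),.02)[:2];S=lambda p:(1000*np.array([(p[:2]-s)@j,(p[:2]-s)@n])).round(1)
print(S(back(c,(236,293),.02)),"foot edge",S(back(c,(236,199),.03)),S(back(c,(425,199),.03)),"upst corner",S(back(c,(460,213),.054)),"fence top corner",S(back(c,(471,181),.05)),S(back(c,(465,312),.05)))
E
```

```text
[66.1  0.1] foot edge [71.1 50.3] [155.5  50.5] upst corner [163.3  49.6] fence top corner [167.7  61.5] [171.4   4.9]
```

Request:
move_arm(series="0 0 -0.4 0 0 0; 0 0 -0.8 0 0 0; 0 1 -0.8 0 0 0; 0 2 -0.8 0 0 0; 0 3 -0.8 0 0 0; 0 4 -0.8 0 0 0; 0 4 -0.8 0 0 0; 0 4 -0.8 0 0 0")

```text
time: 17.08
position: [0.4845, 0.1079, 0.0697]
tool_rot: [0.741, 0.671, 0.001, 0.001]
ft_force: [0.9, 0.5, -4.2]
grip_width: 0.0254
grip_force: 35.0
```

Request:
move_arm(series="0 1 0.2 0 0 0; 0 2 0.2 0 0 0; 0 3 0.2 0 0 0; 0 4 0.2 0 0 0; 0 5 0.2 0 0 0; 0 6 0.2 0 0 0; 0 6 0.2 0 0 0; 0 6 0.2 0 0 0")

```text
time: 17.75
position: [0.4888, 0.1074, 0.0697]
tool_rot: [0.741, 0.671, -0.0, -0.0]
ft_force: [-2.2, -0.3, -4.4]
grip_width: 0.0257
grip_force: 35.0
```

Request:
move_arm(series="0 1 0 0 0 0; 0 2 0 0 0 0; 0 3 0 0 0 0; 0 4 0 0 0 0; 0 5 0 0 0 0; 0 6 0 0 0 0; 0 6 0 0 0 0; 0 6 0 0 0 0")

```text
time: 18.42
position: [0.4946, 0.1068, 0.0696]
tool_rot: [0.741, 0.671, -0.001, -0.001]
ft_force: [-4.6, -0.8, -2.4]
grip_width: 0.0259
grip_force: 35.0
```

```bash
python3 - <<'E'
from h import *
o=robot.get_obs();print(o["time"],o["position"],o["ft_force"],o["moment"])
c=robot.camera("wrist");save("w6",c)
im=c["img"][380:412].astype(int)
R=(im[...,0]>180)&(im[...,1]<90);G=(im[...,1]>120)&(im[...,0]<90)&(im[...,2]<100)
for i in range(4,30,4): print(i+380,np.where(R[i])[0][[0,-1]] if R[i].any() else '',np.where(G[i])[0][[0,-1]] if G[i].any() else '')
E
```

```text
18.4167 [0.4946105  0.10682921 0.06963808] [-4.5520799  -0.80541772 -2.40940091] [-0.09621325  0.78886381  0.13515211]
384  
388 [549 551] [553 565]
392 [549 550] [552 564]
396 [548 549] [551 563]
400  [547 562]
404  
408
```

Request:
move_arm(series="0 1 0 0 0 0; 0 2 0 0 0 0; 0 3 0 0 0 0; 0 4 0 0 0 0; 0 5 0 0 0 0; 0 6 0 0 0 0; 0 7 0 0 0 0; 0 7.5 0 0 0 0")

```text
time: 19.13
position: [0.5001, 0.1063, 0.0697]
tool_rot: [0.741, 0.671, -0.002, -0.002]
ft_force: [-8.2, -0.2, 0.2]
grip_width: 0.0258
grip_force: 35.0
```

Request:
move_arm(series="0 0 0.2 0 0 0; 0 0 0.2 0 0 0; 0 0 0.2 0 0 0; 0 0 0.2 0 0 0")

```text
time: 19.47
position: [0.5001, 0.1063, 0.0697]
tool_rot: [0.741, 0.671, -0.002, -0.002]
ft_force: [-8.7, 0.2, 2.3]
grip_width: 0.0256
grip_force: 35.0
```

```bash
python3 - <<'E'
from h import *
o=robot.get_obs();print(o["time"],o["position"],o["ft_force"],o["moment"])
c=robot.camera("top")
a=c["img"][175:325,190:330,::-1];w=robot.camera("scene");
s=w["img"][185:305,310:450,::-1]
b=robot.camera("wrist")["img"][120:440,200:640,::-1]
r=lambda i,h:cv2.resize(i,(int(i.shape[1]*h/i.shape[0]),h),interpolation=cv2.INTER_CUBIC)
top=np.hstack([r(a,330),r(s,330)]);bt=r(b,265)
W=max(top.shape[1],bt.shape[1]);pad=lambda i:cv2.copyMakeBorder(i,0,0,0,W-i.shape[1],0)
cv2.imwrite("pics/fin.png",np.vstack([pad(top),pad(bt)]))
E
```

```text
19.4667 [0.50010503 0.10631271 0.06966339] [-8.66424614  0.24536018  2.26455763] [0.00133781 1.22264364 0.11424485]
```

View pics/fin.png

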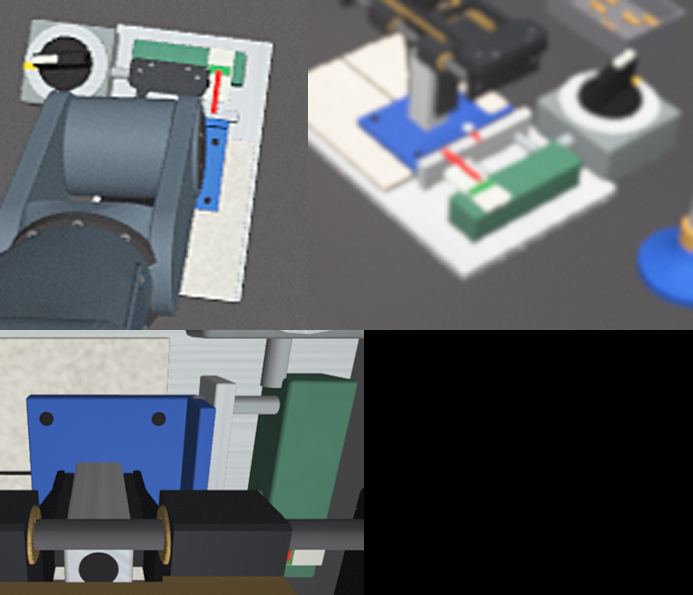

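The top and scene views show the pointer's tip reaching the green zone. I'll measure how far it has gone before handing in.

```bash
python3 - <<'E'
from h import *
for n,h in (("top",1),("scene",1)):
    c=robot.camera(n);im=c["img"].astype(int);save("z"+n,c,(270,190,310,230) if n=="top" else (355,225,405,275),9)
    R=(im[...,0]>170)&(im[...,1]<110)&(im[...,2]<110);G=(im[...,1]>130)&(im[...,0]<110)&(im[...,2]<110)
    M=np.zeros(R.shape,bool)
    if n=="top": M[195:240,280:300]=1
    else: M[225:275,360:410]=1
    for z,m in (("R",R&M),("G",G&M)):
        v,u=np.where(m);q=np.array([back(c,p,.05)[:2] for p in zip(u,v)])
        if not len(q): continue
        j=np.array([np.cos(np.radians(-5.75)),np.sin(np.radians(-5.75))]);n_=np.array([-j[1],j[0]])
        x=(q-[.49,.105])@j*1000;y=(q-[.49,.105])@n_*1000
        print(n,z,len(x),np.percentile(x,[0,5,50,95,100]).round(1),np.percentile(y,[0,50,100]).round(1))
a=cv2.imread("pics/ztop.png");b=cv2.resize(cv2.imread("pics/zscene.png"),(360,360));cv2.imwrite("pics/z.png",np.hstack([a,b]))
E
```

```text
top R 40 [ 73.6  75.8  93.4 113.4 115.7] [-38.  -35.1 -32.7]
top G 17 [112.2 114.1 118.8 124.1 137.3] [-44.6 -36.8 -20.7]
scene R 11 [75.2 75.9 83.3 88.7 90. ] [-37.9 -35.2 -32. ]
scene G 4 [125.9 128.3 144.  148.2 148.6] [-70.8 -70.6 -24. ]
```

View pics/z.png

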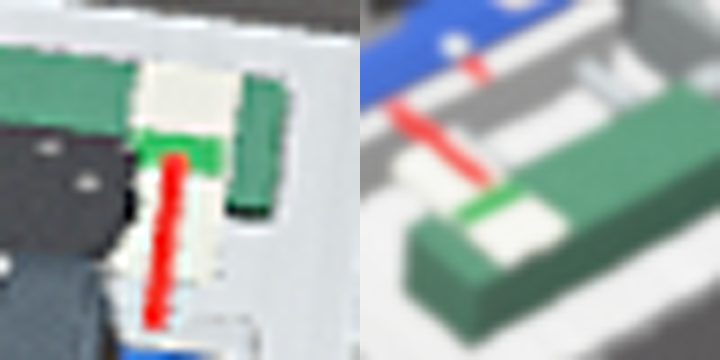

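The pointer's tip (crop 176,153) sits in the middle of the green zone (rows 136 to 172). The white and red stripes line up, and the push is 8.7 N.

```bash
python3 -c "
from rig import robot
print(robot.hand_in())"
```

```text
the job is handed in; nothing more can be done
None
```

I set the dial to the yellow mark and handed the job in with the arm still holding the blue foot flat on the board, stripes in line, pressed square against the fence at about 8.7 N with the pointer mid-green; no verdict came back.

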